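Set up a two-tier kiln load of an inkstone and a seal

ROBOT

A 7-joint arm with a two-finger parallel gripper is mounted at the origin on the work surface. World frame = base frame: x ahead of the robot, y to its left, z up, the work surface at z = 0. Lengths are in m, angles in degrees, forces in N, time in s.
With the tool pointing down it reaches from about 0.4 to 0.875 m from the base axis. Payload 19.3 kg.
Tool frame: the origin (TCP) lies between the finger pads; the fingertips stand ctrl.tip_extent ahead of it and the grasp point (between the pads) lies 2 mm behind it (ctrl.tip_extent is the distance from the TCP to the fingertips, in m); z points along the fingers, y is the line along which they close (so a half turn about z gives the same grasp; the last joint's range is limited). The gripper opens to 85 mm and grips with 20 to 120 N. Pads are 22 mm wide; open, the fingers measure 114 mm over their backs; the gripper's body (76 mm by 85 mm) begins 54 mm behind the grasp point. The pads swing forward as they close: fully open they stand 13 mm farther back than shut.
Start: joints at [-78.392, 29.874, -2.08, 91.645, 1.215, 58.505, -6.463], TCP at [0.168, 0.602, 0.248] pointing down, gripper open.
Joint ranges: [-166.77, 166.77], [-17.47, 122.26], [-85.68, 81.53], [9.62, 139.38], [-72.42, 252.41], [9.2, 110.78], [-144.41, 144.41]. Speed limits (degrees/s): [108.29, 108.29, 136.94, 136.94, 172.46, 172.46, 172.46].

INTERFACE

Orientations are given as a 3x3 rotation matrix whose columns are the frame's x, y, z axes.
In Python, from station import ctrl gives the robot as it stands. The module is installed in compiled form; this text tells all that it offers.
- The arm moves only by the tool step_arm, never from a script. Its argument "deltas" is a list of rows, each an object with "travel": the shift along the world's x, y, z in parts of the range, where 1.0 means 80 cm, a list of three; "roll": the turn about the world's z in fractions of the full range, 1 being 180 degrees. In form: [{"travel": [tx, ty, tz], "roll": roll}, ...]. A call has 1 to 8 rows; each row is the pose to reach, as a shift and turn from the pose commanded when the call began; what a row does not reach only later rows make up. A row lasts 1/10 s, in which the tool goes at most 50 mm and 8.59 degrees, less where a joint would pass 70% of its speed; a pose out of reach is approached as far as the arm can. No shift or turn number may pass 1 either way. A call with a gripper value outside its range is refused whole. "fingers" is the opening, from 0 (shut) to 1 (fully open), set as the call begins (left out, the last holds). The fingers move at their own pace and stop on an object; the grip force is fixed at half the most. Time passes only in rows, so rows that repeat a pose let the fingers close. It gives the time, the measured TCP pose, the force, the opening and the grip force at its end, in the units of the state.
- ctrl.read_state(): the state, without advancing time (a new reading comes with each control period).
- ctrl.grab_frame(name): name is "scene" or "top" or "wrist"; returns the picture (400x640x3 uint8, red, green, blue); there is no depth.
- ctrl.camera_info(name): a dict with "mtx" (3x3 intrinsics, pixels), "k1" (the pictures are not rectified: a ray, as slopes to the right and down, at radius r is drawn at 1 + k1 r^2 times it, then the intrinsics apply), "R" (3x3) and "t" (3): a world point X has camera coordinates R X + t; the wrist camera has in their place "hand_eye" (4x4, takes a point from camera to tool coordinates, whose origin is the TCP and whose axes are the flange's). Camera axes: x right, y down, z forward; pixel columns grow to the right and rows downward; lengths in m; the calibration is good to about 2 mm. A picture is of the moment at which its call begins: read the wrist's pose just before it. camera_info takes no time and is no camera call.
- ctrl.close_job(): hands the job in; it is judged then, once.
The state is a dict: "t": time; "joint_positions": joint angles; "dq": joint speeds; "joint_efforts": joint torques, N m; "eef_pos": TCP position; "tcp_rot": TCP orientation; "contact_force": force on the tool from outside, world axes, zero at the start; "wrist_torque": the same for the moment, N m; "gripper_width": finger opening in m; "finger_force": force on a finger pad.
Only numpy, scipy, OpenCV 4.12 (cv2) and the standard library are available. Lean on these libraries where they do the work, as an engineer would, in place of code of your own. Each camera call takes 0.05 s, during which the arm holds its last target. There are 200 camera calls.

TASK

Build up a kiln load on the wide kiln shelf that lies on the bench: stand the two tall square posts on it, one at each end, and set the round inkstone between them in the middle. Then lay the narrow kiln shelf across the two posts, centred over the wide one and in line with it, and last stand the tortoise seal upright in the middle of the upper shelf. The inkstone and the seal are unfired clay, so never tip or drop them, and do not disturb the short post or the little dish.

Things in the scene. Friction and masses are not known exactly. Their poses are not given: they have to be found in the camera images.
- base: the wide kiln shelf, the fixed base of the load: cream flat plate 250 mm long (its x axis), 84 mm wide (its y axis), 15 mm thick, fixed flat on the bench. Origin: centre of its underside; its upper face is 15 mm above that. A post at its end stands with its centre about 92 mm along x from the middle, on the long centre line, wholly on the plate.
- deck: the narrow kiln shelf, loose: cream flat plate 230 mm long (its x axis), 60 mm wide (its y axis), 14 mm thick, about 0.36 kg, lying flat on the bench at the start. Origin: centre of its underside. Take it by its middle, across the 60 mm width.
- post_a: tall kiln post, loose: cream square block 38 x 38 mm, 64 mm high, a dark bore in its top, 0.15 kg, standing. Origin: centre of its underside; x and y square to its sides, z up. The two tall posts are alike and either may go to either end.
- post_b: the other tall kiln post, the same as post_a: 38 x 38 x 64 mm, origin at the centre of its underside.
- post_short: short kiln post, not needed, to be left where it stands: same cream block of 38 x 38 mm with a dark bore, but only 32 mm high. Origin: centre of its underside.
- inkstone: round inkstone of grey-brown unfired clay: disc 64 mm in diameter, 20 mm high, with a shallow hollow (4 mm) and a beaded rim on top, 0.11 kg, lying flat, hollow up. Origin: centre of its underside, z up. Best taken across its diameter.
- seal: tortoise seal of grey-brown unfired clay: square block 42 x 42 mm, 42 mm high, with a domed tortoise on top (30 mm across), 69 mm high in all, about 0.16 kg, standing upright, too tall to go under the upper shelf. Origin: centre of its underside; x and y square to the block's sides, z up. Take it by the square block.
- dish: little empty terracotta dish, to be left alone: round, 74 mm across the rim, 24 mm high, loose. Origin: centre of its underside.

How it is judged (in metres and radians):
On the way, in this order (a step that is already met when the one before it is completed fails the run):
1. the lower tier is set and let go: both tall posts at the ends of the wide shelf, the inkstone in the middle between them (((x of post_a in the frame of base between 0.07 and 0.11 m and y of post_a in the frame of base between -0.014 and 0.014 m and z of post_a in the frame of base between 0.012 and 0.018 m and angle between each of post_a, post_b's own z axis and vertical below 0.06 rad and x of post_b in the frame of base between -0.11 and -0.07 m and y of post_b in the frame of base between -0.014 and 0.014 m and z of post_b in the frame of base between 0.012 and 0.018 m) or (x of post_a in the frame of base between -0.11 and -0.07 m and y of post_a in the frame of base between -0.014 and 0.014 m and z of post_a in the frame of base between 0.012 and 0.018 m and angle between each of post_a, post_b's own z axis and vertical below 0.06 rad and x of post_b in the frame of base between 0.07 and 0.11 m and y of post_b in the frame of base between -0.014 and 0.014 m and z of post_b in the frame of base between 0.012 and 0.018 m)) and horizontal distance between inkstone and base below 0.014 m and angle between inkstone's own z axis and vertical below 0.06 rad and z of inkstone in the frame of base between 0.012 and 0.018 m and contact force between the fingers and post_a below 0.05 N and contact force between the fingers and post_b below 0.05 N and contact force between the fingers and inkstone below 0.05 N), for 0.2 s.
2. the narrow shelf lies across the two posts, level, over the wide one and let go (((x of post_a in the frame of base between 0.07 and 0.11 m and y of post_a in the frame of base between -0.014 and 0.014 m and z of post_a in the frame of base between 0.012 and 0.018 m and angle between each of post_a, post_b's own z axis and vertical below 0.06 rad and x of post_b in the frame of base between -0.11 and -0.07 m and y of post_b in the frame of base between -0.014 and 0.014 m and z of post_b in the frame of base between 0.012 and 0.018 m) or (x of post_a in the frame of base between -0.11 and -0.07 m and y of post_a in the frame of base between -0.014 and 0.014 m and z of post_a in the frame of base between 0.012 and 0.018 m and angle between each of post_a, post_b's own z axis and vertical below 0.06 rad and x of post_b in the frame of base between 0.07 and 0.11 m and y of post_b in the frame of base between -0.014 and 0.014 m and z of post_b in the frame of base between 0.012 and 0.018 m)) and horizontal distance between inkstone and base below 0.014 m and angle between inkstone's own z axis and vertical below 0.06 rad and z of inkstone in the frame of base between 0.012 and 0.018 m and horizontal distance between deck and base below 0.015 m and angle between the x axis of deck and the x axis of base, either way round below 0.14 rad and angle between deck's own z axis and vertical below 0.04 rad and contact force between deck and post_a above 0.1 N and contact force between deck and post_b above 0.1 N and height (world z) of deck between 0.075 and 0.083 m and contact force between the fingers and deck below 0.05 N), for 0.2 s.
At the end, for the whole second after the job is handed in: Tall posts upright on the wide shelf, 70-110 mm either side of its middle, within 14 mm of its centre line; inkstone flat within 14 mm of its centre; narrow shelf level on both posts, within 15 mm and 0.14 rad of the wide one; seal upright on it within 14 mm of its centre; all at rest (((x of post_a in the frame of base between 0.07 and 0.11 m and y of post_a in the frame of base between -0.014 and 0.014 m and z of post_a in the frame of base between 0.012 and 0.018 m and angle between each of post_a, post_b's own z axis and vertical below 0.06 rad and x of post_b in the frame of base between -0.11 and -0.07 m and y of post_b in the frame of base between -0.014 and 0.014 m and z of post_b in the frame of base between 0.012 and 0.018 m) or (x of post_a in the frame of base between -0.11 and -0.07 m and y of post_a in the frame of base between -0.014 and 0.014 m and z of post_a in the frame of base between 0.012 and 0.018 m and angle between each of post_a, post_b's own z axis and vertical below 0.06 rad and x of post_b in the frame of base between 0.07 and 0.11 m and y of post_b in the frame of base between -0.014 and 0.014 m and z of post_b in the frame of base between 0.012 and 0.018 m)) and horizontal distance between inkstone and base below 0.014 m and angle between each of inkstone, seal's own z axis and vertical below 0.06 rad and z of inkstone in the frame of base between 0.012 and 0.018 m and horizontal distance between deck and base below 0.015 m and angle between the x axis of deck and the x axis of base, either way round below 0.14 rad and angle between deck's own z axis and vertical below 0.04 rad and contact force between deck and post_a above 0.1 N and contact force between deck and post_b above 0.1 N and height (world z) of deck between 0.075 and 0.083 m and horizontal distance between seal and deck below 0.014 m and height (world z) of seal between 0.089 and 0.098 m and linear speed of each of post_a, post_b, inkstone, deck, seal below 0.01 m/s); the robot touches nothing.
It fails at once if the inkstone or the seal is tipped by more than 0.6 rad (angle between any of inkstone, seal's own z axis and vertical above 0.6 rad).
It fails at once if the inkstone or the seal is dropped (moves at over 0.5 m/s out of the fingers: a fall of some 13 mm) ((linear speed of inkstone above 0.5 m/s and contact force between the fingers and inkstone below 0.02 N) or (linear speed of seal above 0.5 m/s and contact force between the fingers and seal below 0.02 N)).
It fails at once if the short post or the dish is moved by more than 15 mm (distance of any of post_short, dish from where it was at the start of the episode above 0.015 m).
It also fails if it takes over 136 s, if anything falls off the work surface, if the arm or the gripper's body presses on something with over 40 N, if the wrist force passes 120 N, or if a joint passes its speed limit or range.

## Working session

There is one attempt and no reset: what is moved stays moved. The work goes in short steps, Python scripts to look and compute and a tool call to move; the robot and the scene stay as the last step left them, time stands still between calls to the robot, and variables do not carry over. Pictures are saved under pics/ and viewed, at most 14 in all, crops included, and the job is handed in when it is done.

Besides the shell and the picture viewer there is one more tool, called as name([rows], argument=value, ...), one row to a line, values as JSON. step_arm: Moves the arm, as the interface text tells. Its arguments: {"type":"object","properties":{"deltas":{"type":"array"},"fingers":{"type":"number"}},"required":["deltas"]}

```bash
mkdir -p pics; cat > h.py <<'E'
import numpy as np, cv2
from station import ctrl
def cam(n):
    c=ctrl.camera_info(n); return {k:(np.array(v) if not np.isscalar(v) else v) for k,v in c.items()}
def rays(n,px,st=None):
    c=cam(n); px=np.asarray(px,float).reshape(-1,1,2)
    d=np.array([c['k1'],0,0,0,0],float)
    u=cv2.undistortPoints(px,c['mtx'],d).reshape(-1,2)
    v=np.c_[u,np.ones(len(u))]
    if n=='wrist':
        H=c['hand_eye']; Rt=np.array(st['tcp_rot']); p=np.array(st['eef_pos'])
        return Rt@H[:3,3]+p, (Rt@H[:3,:3]@v.T).T
    return -c['R'].T@c['t'], (c['R'].T@v.T).T
def onz(n,px,z,st=None):
    o,d=rays(n,px,st); return o+d*((z-o[2])/d[:,2])[:,None]
def shot(n,f=None):
    st=ctrl.read_state(); im=ctrl.grab_frame(n)[:,:,::-1].copy()
    if f: cv2.imwrite('pics/'+f,im)
    return im,st
E
python3 - <<'E'
from h import *
a,_=shot('scene','s0.png'); b,st=shot('top','t0.png'); 
print(st['t'],st['eef_pos'],st['tcp_rot'],ctrl.tip_extent,st['gripper_width'])
for n in('top','scene'):
  c=cam(n);print(n,c['mtx'].tolist(),c['k1'],(-c['R'].T@c['t']).round(3),c['R'].round(2).tolist())
print(cam('wrist'))
E
```

```text
0.05 [0.16833284 0.60160544 0.24772445] [[-9.63026353e-01  2.69407117e-01 -2.19483003e-04]
 [ 2.69407195e-01  9.63025762e-01 -1.06962758e-03]
 [-7.67974965e-05 -1.08920985e-03 -9.99999404e-01]] 0.017 0.08537460611281641
top [[468.3428187922517, 0.0, 330.7340339353177], [0.0, 468.3428187922517, 201.99897361043745], [0.0, 0.0, 1.0]] -0.08450232085788965 [0.31  0.013 1.003] [[0.01, -1.0, 0.01], [-0.98, -0.01, -0.18], [0.18, -0.01, -0.98]]
scene [[423.9269293758854, 0.0, 321.65714562252816], [0.0, 423.9269293758854, 201.08332219959735], [0.0, 0.0, 1.0]] -0.10966195016670288 [ 0.868 -0.2    0.784] [[0.47, 0.88, -0.01], [0.76, -0.42, -0.49], [-0.44, 0.23, -0.87]]
{'mtx': array([[313.64003295,   0.        , 320.46287525],
       [  0.        , 313.64003295, 199.04050941],
       [  0.        ,   0.        ,   1.        ]]), 'k1': -0.039130182921983996, 'hand_eye': array([[-6.29071760e-05, -9.48120495e-01, -3.17911187e-01,
         8.08767961e-02],
       [ 9.99999760e-01,  1.59586239e-04, -6.73817572e-04,
         3.43863738e-04],
       [ 6.89594501e-04, -3.17911153e-01,  9.48120258e-01,
        -1.25623941e-01],
       [ 0.00000000e+00,  0.00000000e+00,  0.00000000e+00,
         1.00000000e+00]])}
```

View pics/t0.png

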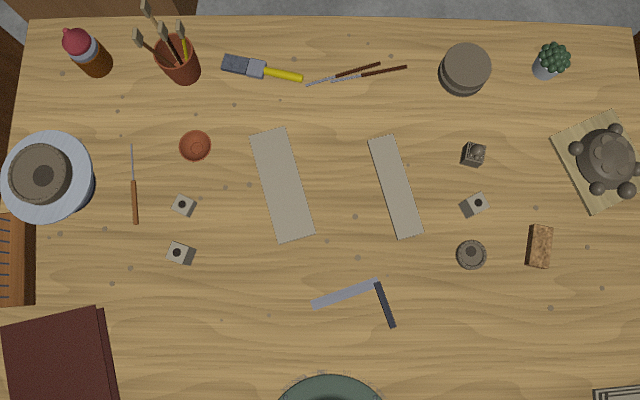

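View pics/s0.png

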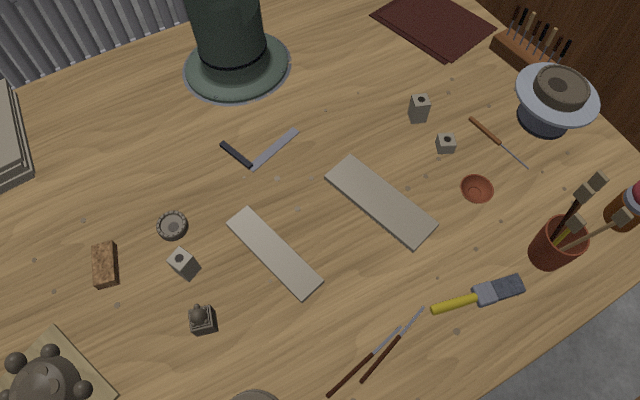

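The top view shows the base near (282,185), the deck (396,187), the tall posts (181,252) and (474,204), the short post (183,205), the inkstone (471,254), the seal (474,154) and the dish (195,146). Next I'll measure them with masks.

```bash
cat > m.py <<'E'
from h import *
im=cv2.imread('pics/t0.png'); hsv=cv2.cvtColor(im,cv2.COLOR_BGR2HSV)
for n,p in dict(base=(282,185),deck=(396,187),pa=(189,246),wood=(230,230),pa2=(172,246),ps=(468,210),side=(484,207),ink=(460,254),seal=(470,165)).items(): print(n,hsv[p[1],p[0]])
def rect(name,box,lo,hi,z):
    x0,y0,x1,y1=box; m=cv2.inRange(hsv[y0:y1,x0:x1],lo,hi)
    m=cv2.morphologyEx(m,cv2.MORPH_OPEN,np.ones((3,3)))
    cs,_=cv2.findContours(m,cv2.RETR_EXTERNAL,cv2.CHAIN_APPROX_NONE)
    c=max(cs,key=cv2.contourArea).reshape(-1,2)+[x0,y0]
    w=onz('top',c,z)[:,:2]
    r=cv2.minAreaRect((w*1000).astype(np.float32)); b=cv2.boxPoints(r)
    e=[b[1]-b[0],b[2]-b[1]]; e=max(e,key=np.linalg.norm)
    print(name,np.round(r[0],1),np.round(r[1],1),'long axis deg',round(np.degrees(np.arctan2(e[1],e[0]))%180,1))
cream=((0,0,140),(40,60,255))
rect('base',(235,115,330,255),(0,0,110),(179,70,255),.015)
rect('deck',(355,120,440,250),(0,0,110),(179,70,255),.014)
rect('pa',(160,235,205,272),(0,0,125),(179,70,255),.064)
rect('pb',(450,185,500,225),(0,0,125),(179,70,255),.064)
rect('short',(165,188,205,222),(0,0,125),(179,70,255),.032)
rect('ink',(445,230,500,280),(0,0,0),(179,90,120),.018)
rect('seal',(450,135,500,175),(0,0,0),(179,90,130),.042)
cv2.imwrite('pics/c0.png',np.hstack([cv2.resize(im[130:280,y:y+66],None,fx=4,fy=4,interpolation=2) for y in (155,440)]))
E
python3 m.py
```

```text
base [ 22  42 150]
deck [ 23  39 151]
pa [ 19  98 120]
wood [ 20 109 157]
pa2 [ 22  42 151]
ps [21 45 91]
side [ 22  43 154]
ink [ 17  64 104]
seal [15 61 75]
base [533.6 107.6] [250.4  84. ] long axis deg 16.9
deck [ 531.9 -139.4] [230.7  59.7] long axis deg 16.1
pa [379.1 310.1] [37.6 37.1] long axis deg 70.9
pb [ 486.6 -303.2] [37.5 37.3] long axis deg 27.5
short [483.5 315.4] [36.3 37.6] long axis deg 156.5
ink [ 382.6 -297.4] [62.8 61.9] long axis deg 87.8
seal [ 595.3 -305.6] [48.  53.5] long axis deg 168.0
```

View pics/c0.png

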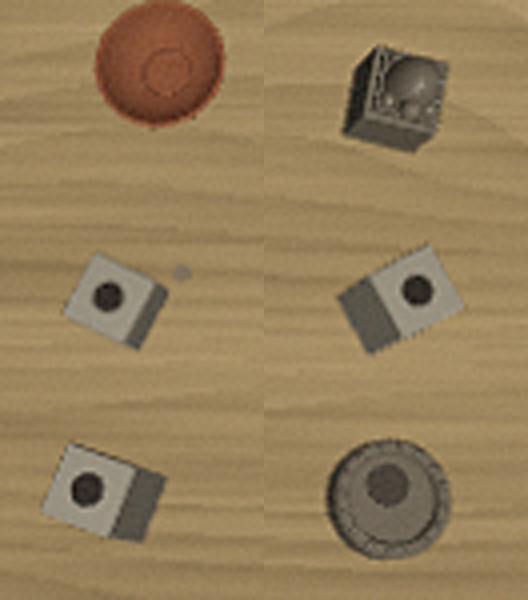

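The crop shows clean top faces: pa's centre is near (88,490), pb's near (418,290), the short post's near (108,297), the inkstone's near (390,498) and the seal's top face near (408,85). The fitted sizes match the stated dimensions. Moving to above the tall post on the left.

The rows are not in the units I measure in: shifts go in shares of 80 cm and turns go in shares of 180 degrees. I convert before sending: -29.2 cm / 80 = -0.365, -25 cm / 80 = -0.3125, -3.5 degrees / 180 = -0.0194.

step_arm([
  {"travel":[0.05,-0.0625,0],"roll":-0.0194},
  {"travel":[0.0875,-0.1125,0],"roll":-0.0194},
  {"travel":[0.125,-0.1625,0],"roll":-0.0194},
  {"travel":[0.1625,-0.2125,-0.025],"roll":-0.0194},
  {"travel":[0.2,-0.2625,-0.05],"roll":-0.0194},
  {"travel":[0.2375,-0.3125,-0.075],"roll":-0.0194},
  {"travel":[0.2638,-0.365,-0.1],"roll":-0.0194},
  {"travel":[0.2638,-0.365,-0.1],"roll":-0.0194},
])

```text
t: 0.9
eef_pos: [0.3806, 0.3059, 0.167]
tcp_rot: [[-0.944, 0.331, -0.001], [0.331, 0.944, -0.002], [-0.0, -0.002, -1.0]]
contact_force: [0.1, 0.2, 0.5]
gripper_width: 0.0855
finger_force: 0.0
```

```bash
cat >> h.py <<'E'
def wrect(name,im,st,z,c0,lo=(0,0,100),hi=(179,70,255),r=60):
    """rect at height z, blob nearest the expected world xy c0"""
    hsv=cv2.cvtColor(im,cv2.COLOR_BGR2HSV); m=cv2.inRange(hsv,lo,hi)
    m=cv2.morphologyEx(m,cv2.MORPH_OPEN,np.ones((5,5)))
    cs,_=cv2.findContours(m,cv2.RETR_EXTERNAL,cv2.CHAIN_APPROX_NONE)
    best=None
    for c in cs:
        if cv2.contourArea(c)<400: continue
        w=onz('wrist',c.reshape(-1,2),z,st)[:,:2]*1000
        rr=cv2.minAreaRect(w.astype(np.float32)); d=np.hypot(*(np.array(rr[0])-c0))
        if best is None or d<best[0]: best=(d,rr,c)
    d,rr,c=best; b=cv2.boxPoints(rr); e=max([b[1]-b[0],b[2]-b[1]],key=np.linalg.norm)
    print(name,np.round(rr[0],1),np.round(rr[1],1),'ang',round(np.degrees(np.arctan2(e[1],e[0]))%180,1))
E
python3 - <<'E'
from h import *
im,st=shot('wrist','w1.png'); print(st['eef_pos'])
wrect('pa',im,st,.064,(379,310))
E
```

```text
[0.38062173 0.30593035 0.16695305]
pa [373.1 313.3] [36.8 48.9] ang 161.2
```

View pics/w1.png

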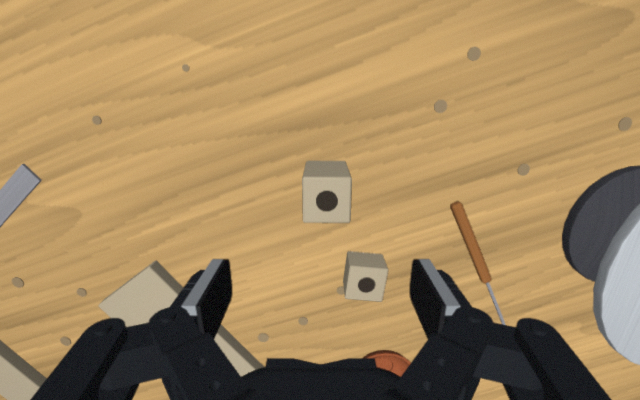

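The wrist view shows tall post pa centred between the fingers at about (327,198), and the short post well clear at (366,277). Descending and gripping.

step_arm([
  {"travel":[0,0,-0.0375],"roll":0},
  {"travel":[0,0,-0.075],"roll":0},
  {"travel":[0,0,-0.1125],"roll":0},
  {"travel":[0,0,-0.1438],"roll":0},
  {"travel":[0,0,-0.16],"roll":0},
  {"travel":[0,0,-0.16],"roll":0},
  {"travel":[0,0,-0.16],"roll":0},
])

```text
t: 1.65
eef_pos: [0.3796, 0.3101, 0.0409]
tcp_rot: [[-0.945, 0.328, 0.0], [0.328, 0.945, 0.0], [-0.0, 0.0, -1.0]]
contact_force: [-0.0, -0.5, 0.2]
gripper_width: 0.0851
finger_force: 0.0
```

step_arm([
  {"travel":[0,0,0],"roll":0},
  {"travel":[0,0,0],"roll":0},
  {"travel":[0,0,0],"roll":0},
  {"travel":[0,0,0],"roll":0},
  {"travel":[0,0,0],"roll":0},
  {"travel":[0,0,0],"roll":0},
  {"travel":[0,0,0],"roll":0},
], fingers=0)

```text
t: 2.35
eef_pos: [0.3797, 0.3101, 0.041]
tcp_rot: [[-0.945, 0.328, 0.001], [0.328, 0.945, 0.001], [-0.0, 0.001, -1.0]]
contact_force: [-1.4, -0.7, 12.4]
gripper_width: 0.0373
finger_force: 59.3
```

Scaled: 20 cm / 80 = 0.25, 16.5 cm / 80 = 0.2063, 36 degrees / 180 = 0.2.

step_arm([
  {"travel":[0,0,0.025],"roll":0},
  {"travel":[0,0,0.0625],"roll":0},
  {"travel":[0.0375,-0.025,0.075],"roll":0.0222},
  {"travel":[0.075,-0.0563,0.075],"roll":0.0611},
  {"travel":[0.1188,-0.0875,0.075],"roll":0.1},
  {"travel":[0.1625,-0.1188,0.075],"roll":0.1389},
  {"travel":[0.2063,-0.15,0.075],"roll":0.1778},
  {"travel":[0.25,-0.1813,0.075],"roll":0.2},
])

```text
t: 3.15
eef_pos: [0.5807, 0.1633, 0.1005]
tcp_rot: [[-0.956, -0.294, 0.0], [-0.294, 0.956, 0.0], [-0.0, 0.0, -1.0]]
contact_force: [0.8, 0.9, -1.6]
gripper_width: 0.0373
finger_force: 60.5
```

Scaled: -4.3 cm / 80 = -0.0538, -4.2 cm / 80 = -0.0525.

step_arm([
  {"travel":[0.0313,-0.0225,0],"roll":0},
  {"travel":[0.0525,-0.0375,0],"roll":0},
  {"travel":[0.0525,-0.0375,-0.0125],"roll":0},
  {"travel":[0.0525,-0.0375,-0.0313],"roll":0},
  {"travel":[0.0525,-0.0375,-0.0463],"roll":0},
  {"travel":[0.0525,-0.0375,-0.0525],"roll":0},
  {"travel":[0.0525,-0.0375,-0.0538],"roll":0},
  {"travel":[0.0525,-0.0375,-0.0538],"roll":0},
])

```text
t: 3.95
eef_pos: [0.6212, 0.1353, 0.0573]
tcp_rot: [[-0.957, -0.291, -0.0], [-0.291, 0.957, -0.0], [0.0, 0.0, -1.0]]
contact_force: [-0.1, -0.3, -2.1]
gripper_width: 0.0375
finger_force: 60.8
```

Scaled: -0.15 cm / 80 = -0.0019, -0.1 cm / 80 = -0.0013.

step_arm([
  {"travel":[0,0,-0.0013],"roll":0},
  {"travel":[0,0,-0.0019],"roll":0},
  {"travel":[0,0,-0.0019],"roll":0},
])

```text
t: 4.25
eef_pos: [0.6215, 0.1349, 0.0561]
tcp_rot: [[-0.957, -0.29, 0.0], [-0.29, 0.957, 0.0], [-0.0, -0.0, -1.0]]
contact_force: [-0.4, 0.8, 0.4]
gripper_width: 0.0377
finger_force: 60.8
```

step_arm([
  {"travel":[0,0,0],"roll":0},
  {"travel":[0,0,0],"roll":0},
  {"travel":[0,0,0],"roll":0},
  {"travel":[0,0,0.0375],"roll":0},
  {"travel":[0,0,0.075],"roll":0},
  {"travel":[0,0,0.125],"roll":0},
  {"travel":[0,0,0.175],"roll":0},
], fingers=1)

```text
t: 4.95
eef_pos: [0.6211, 0.1347, 0.1972]
tcp_rot: [[-0.957, -0.29, -0.001], [-0.29, 0.957, -0.0], [0.001, 0.0, -1.0]]
contact_force: [-0.4, -0.2, -0.2]
gripper_width: 0.0854
finger_force: 0.0
```

Scaled: -35 cm / 80 = -0.4375, -30.7 cm / 80 = -0.3838, 10.6 degrees / 180 = 0.0589.

step_arm([
  {"travel":[-0.0169,-0.055,0],"roll":0.0167},
  {"travel":[-0.0338,-0.11,0],"roll":0.0333},
  {"travel":[-0.05,-0.1638,0],"roll":0.0589},
  {"travel":[-0.0675,-0.2188,0],"roll":0.0589},
  {"travel":[-0.0838,-0.2738,0],"roll":0.0589},
  {"travel":[-0.1013,-0.3288,0],"roll":0.0589},
  {"travel":[-0.1175,-0.3838,0],"roll":0.0589},
  {"travel":[-0.135,-0.4375,0],"roll":0.0589},
])

```text
t: 5.75
eef_pos: [0.5127, -0.217, 0.196]
tcp_rot: [[-0.887, -0.461, 0.0], [-0.461, 0.887, -0.0], [-0.0, -0.0, -1.0]]
contact_force: [0.8, -0.5, -0.1]
gripper_width: 0.0854
finger_force: 0.0
```

Scaled: -8.8 cm / 80 = -0.11, -4.4 cm / 80 = -0.055.

step_arm([
  {"travel":[-0.0175,-0.055,0],"roll":0},
  {"travel":[-0.0338,-0.11,-0.025],"roll":0},
  {"travel":[-0.0338,-0.11,-0.025],"roll":0},
  {"travel":[-0.0338,-0.11,-0.025],"roll":0},
])

```text
t: 6.15
eef_pos: [0.4857, -0.304, 0.1753]
tcp_rot: [[-0.888, -0.459, -0.001], [-0.459, 0.888, 0.0], [0.0, 0.001, -1.0]]
contact_force: [0.3, 1.2, 0.4]
gripper_width: 0.0857
finger_force: 0.0
```

```bash
python3 - <<'E'
from h import *
im,st=shot('wrist','w2.png'); print(st['t'],st['eef_pos'])
E
```

```text
6.15 [ 0.48570115 -0.30396049  0.17534424]
```

View pics/w2.png

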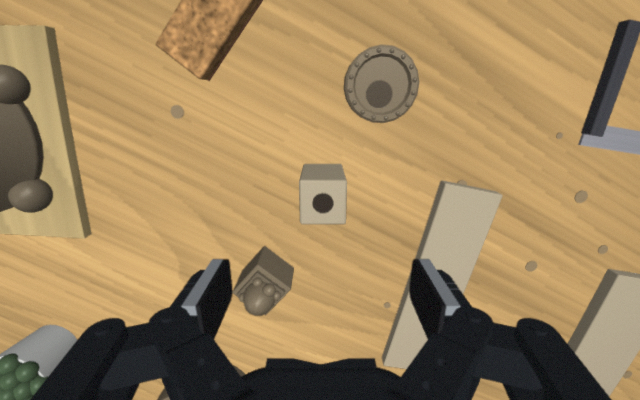

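The wrist view shows pb centred at (323,200) and square to the fingers, with the seal (263,282) and the inkstone (382,83) both clear. Descending and gripping.

Scaled: -13.4 cm / 80 = -0.1675, -12.5 cm / 80 = -0.1563.

step_arm([
  {"travel":[0,0,-0.0438],"roll":0},
  {"travel":[0,0,-0.0875],"roll":0},
  {"travel":[0,0,-0.125],"roll":0},
  {"travel":[0,0,-0.1563],"roll":0},
  {"travel":[0,0,-0.1675],"roll":0},
  {"travel":[0,0,-0.1675],"roll":0},
  {"travel":[0,0,-0.1675],"roll":0},
])

```text
t: 6.9
eef_pos: [0.4872, -0.303, 0.043]
tcp_rot: [[-0.887, -0.462, 0.001], [-0.462, 0.887, -0.001], [-0.001, -0.001, -1.0]]
contact_force: [-0.1, -0.2, -0.4]
gripper_width: 0.0857
finger_force: 0.0
```

Scaled: 7 cm / 80 = 0.0875, 3 cm / 80 = 0.0375.

step_arm([
  {"travel":[0,0,0],"roll":0},
  {"travel":[0,0,0],"roll":0},
  {"travel":[0,0,0],"roll":0},
  {"travel":[0,0,0],"roll":0},
  {"travel":[0,0,0],"roll":0},
  {"travel":[0,0,0],"roll":0},
  {"travel":[0,0,0.0375],"roll":0},
  {"travel":[0,0,0.0875],"roll":0},
], fingers=0)

```text
t: 7.7
eef_pos: [0.4854, -0.3025, 0.1113]
tcp_rot: [[-0.887, -0.461, -0.003], [-0.461, 0.887, 0.002], [0.002, 0.003, -1.0]]
contact_force: [0.2, -1.1, -0.9]
gripper_width: 0.0374
finger_force: 60.5
```

Scaled: 35 cm / 80 = 0.4375, 30.5 cm / 80 = 0.3813, -10.6 degrees / 180 = -0.0589.

step_arm([
  {"travel":[-0.005,0.0438,0],"roll":-0.0167},
  {"travel":[-0.01,0.1,0],"roll":-0.0333},
  {"travel":[-0.0163,0.1563,0],"roll":-0.0589},
  {"travel":[-0.0225,0.2125,0],"roll":-0.0589},
  {"travel":[-0.0288,0.2688,0],"roll":-0.0589},
  {"travel":[-0.035,0.325,0],"roll":-0.0589},
  {"travel":[-0.0413,0.3813,0],"roll":-0.0589},
  {"travel":[-0.0475,0.4375,0],"roll":-0.0589},
])

```text
t: 8.5
eef_pos: [0.448, 0.0485, 0.112]
tcp_rot: [[-0.957, -0.29, 0.0], [-0.29, 0.957, 0.0], [-0.0, -0.0, -1.0]]
contact_force: [0.8, 0.6, -1.2]
gripper_width: 0.0373
finger_force: 60.8
```

Scaled: -5.6 cm / 80 = -0.07, -5.4 cm / 80 = -0.0675.

step_arm([
  {"travel":[-0.0025,0.03,0],"roll":0},
  {"travel":[-0.0038,0.0425,-0.0125],"roll":0},
  {"travel":[-0.0038,0.0425,-0.0375],"roll":0},
  {"travel":[-0.0038,0.0425,-0.0588],"roll":0},
  {"travel":[-0.0038,0.0425,-0.0675],"roll":0},
  {"travel":[-0.0038,0.0425,-0.07],"roll":0},
  {"travel":[-0.0038,0.0425,-0.07],"roll":0},
])

```text
t: 9.2
eef_pos: [0.4451, 0.0801, 0.0564]
tcp_rot: [[-0.957, -0.289, -0.001], [-0.289, 0.957, -0.001], [0.001, -0.0, -1.0]]
contact_force: [-8.5, -0.2, 22.6]
gripper_width: 0.0375
finger_force: 63.3
```

Scaled: 14 cm / 80 = 0.175, 10 cm / 80 = 0.125.

step_arm([
  {"travel":[0,0,0],"roll":0},
  {"travel":[0,0,0],"roll":0},
  {"travel":[0,0,0],"roll":0},
  {"travel":[0,0,0.0375],"roll":0},
  {"travel":[0,0,0.075],"roll":0},
  {"travel":[0,0,0.125],"roll":0},
  {"travel":[0,0,0.175],"roll":0},
], fingers=1)

```text
t: 9.9
eef_pos: [0.4451, 0.0806, 0.1972]
tcp_rot: [[-0.957, -0.29, -0.001], [-0.29, 0.957, -0.0], [0.001, 0.0, -1.0]]
contact_force: [0.4, 0.3, -0.3]
gripper_width: 0.0853
finger_force: 0.0
```

```bash
sed -e "s/^im=.*/im,st=shot('top','t1.png'); hsv=cv2.cvtColor(im,cv2.COLOR_BGR2HSV); print(st['t'])/" -e '/^for n,p/d;/^rect/d;/imwrite/d' m.py > m2.py; python3 - <<'E'
exec(open('m2.py').read())
cv2.imwrite('pics/c1.png',cv2.resize(im[100:280,220:420],None,fx=3,fy=3))
E
```

```text
9.9
```

View pics/c1.png

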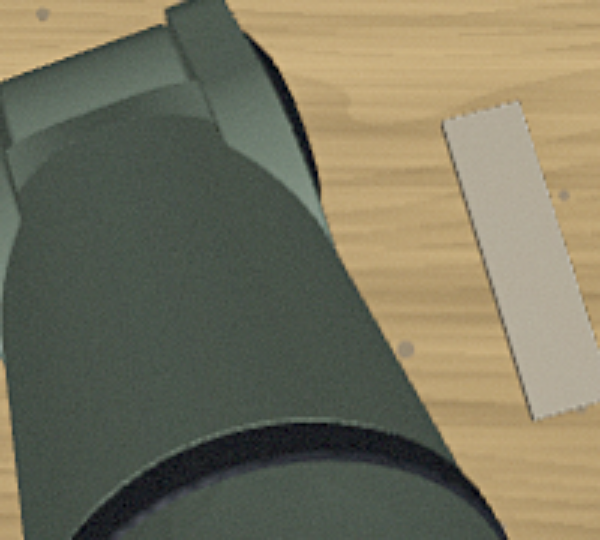

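The arm blocks the top view of the posts. I'll move to the inkstone and check the posts from there.

Scaled: -37.8 cm / 80 = -0.4725, -6.3 cm / 80 = -0.0788.

step_arm([
  {"travel":[-0.01,-0.0588,0],"roll":0},
  {"travel":[-0.02,-0.1175,0],"roll":0},
  {"travel":[-0.03,-0.1763,0],"roll":0},
  {"travel":[-0.04,-0.235,0],"roll":0},
  {"travel":[-0.05,-0.2938,0],"roll":0},
  {"travel":[-0.0588,-0.3525,0],"roll":0},
  {"travel":[-0.0688,-0.4125,0],"roll":0},
  {"travel":[-0.0788,-0.4725,0],"roll":0},
])

```text
t: 10.75
eef_pos: [0.3816, -0.2992, 0.1958]
tcp_rot: [[-0.957, -0.29, 0.0], [-0.29, 0.957, -0.0], [-0.0, -0.0, -1.0]]
contact_force: [1.4, 0.8, -0.9]
gripper_width: 0.0852
finger_force: 0.0
```

Scaled: -5 cm / 80 = -0.0625, -4 cm / 80 = -0.05.

step_arm([
  {"travel":[0,0,-0.05],"roll":0},
  {"travel":[0,0,-0.0625],"roll":0},
  {"travel":[0,0,-0.0625],"roll":0},
  {"travel":[0,0,-0.0625],"roll":0},
])

```text
t: 11.15
eef_pos: [0.383, -0.2964, 0.1465]
tcp_rot: [[-0.957, -0.292, 0.0], [-0.292, 0.957, 0.0], [-0.0, 0.0, -1.0]]
contact_force: [0.8, -0.8, 0.5]
gripper_width: 0.0853
finger_force: 0.0
```

```bash
python3 - <<'E'
exec(open('m2.py').read())
c=cv2.resize(im[100:280,220:400],None,fx=2.2,fy=2.2)
wi,st=shot('wrist'); print(st['eef_pos'])
cv2.imwrite('pics/w3.png',wi)
cv2.imwrite('pics/c2.png',np.hstack([c,cv2.resize(wi,(396,396))]))
E
```

```text
11.15
[ 0.38320534 -0.29654084  0.14686311]
```

View pics/c2.png

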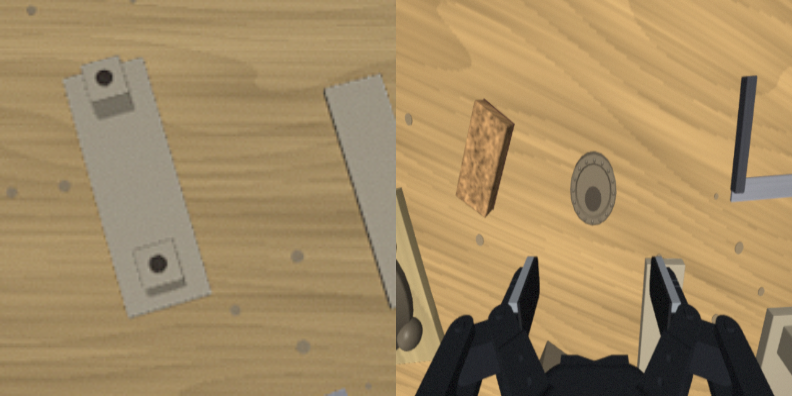

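The left panel shows both posts standing on the base, with bores near (105,77) and (158,264). The right panel shows the inkstone centred between the fingers at about (593,190).

```bash
python3 - <<'E'
from h import *
im=cv2.imread('pics/t1.png'); g=cv2.cvtColor(im,cv2.COLOR_BGR2GRAY)
a=np.radians(16.9);R=np.array([[np.cos(a),np.sin(a)],[-np.sin(a),np.cos(a)]])
for x,y in((268,135),(292,220)):
    s=(g[y-7:y+8,x-7:x+8]<75).astype(np.uint8); m=cv2.moments(s,True)
    w=onz('top',[[x-7+m['m10']/m['m00'],y-7+m['m01']/m['m00']]],.079)[0,:2]
    print(m['m00'],w.round(4),(R@(w-[.5336,.1076])).round(4))
im=cv2.imread('pics/w3.png'); hsv=cv2.cvtColor(im,cv2.COLOR_BGR2HSV)
st=ctrl.read_state()
m=cv2.inRange(hsv[130:250,260:380],(0,0,0),(179,110,140));m=cv2.morphologyEx(m,cv2.MORPH_OPEN,np.ones((5,5)))
cs,_=cv2.findContours(m,0,1);c=max(cs,key=cv2.contourArea).reshape(-1,2)+[260,130]
print(np.round(cv2.minEnclosingCircle((onz('wrist',c,.018,st)[:,:2]*1000).astype(np.float32)),1) if 0 else cv2.minEnclosingCircle((onz('wrist',c,.018,st)[:,:2]*1000).astype(np.float32)))
E
```

```text
41.0 [0.6218 0.1332] [ 0.0918 -0.0011]
45.0 [0.4457 0.079 ] [-0.0924 -0.0018]
((381.44085693359375, -299.48052978515625), 32.83906936645508)
```

Both posts sit within 2 mm of target. Descending on the inkstone.

Scaled: -13.2 cm / 80 = -0.165, -12.5 cm / 80 = -0.1563.

step_arm([
  {"travel":[0,0,-0.05],"roll":0},
  {"travel":[0,0,-0.1],"roll":0},
  {"travel":[0,0,-0.1375],"roll":0},
  {"travel":[0,0,-0.1563],"roll":0},
  {"travel":[0,0,-0.165],"roll":0},
  {"travel":[0,0,-0.165],"roll":0},
  {"travel":[0,0,-0.165],"roll":0},
])

```text
t: 11.95
eef_pos: [0.3831, -0.2974, 0.0149]
tcp_rot: [[-0.957, -0.29, 0.001], [-0.29, 0.957, -0.001], [-0.001, -0.001, -1.0]]
contact_force: [0.2, -0.1, 0.1]
gripper_width: 0.0852
finger_force: 0.0
```

step_arm([
  {"travel":[0,0,0],"roll":0},
  {"travel":[0,0,0],"roll":0},
  {"travel":[0,0,0],"roll":0},
  {"travel":[0,0,0],"roll":0},
  {"travel":[0,0,0],"roll":0},
  {"travel":[0,0,0],"roll":0},
], fingers=0.5)

```text
t: 12.55
eef_pos: [0.3829, -0.2974, 0.015]
tcp_rot: [[-0.957, -0.29, 0.001], [-0.29, 0.957, -0.001], [-0.001, -0.001, -1.0]]
contact_force: [-2.2, 2.7, 18.3]
gripper_width: 0.0623
finger_force: 60.7
```

Scaled: 18.5 cm / 80 = 0.2313, 14.5 cm / 80 = 0.1813.

step_arm([
  {"travel":[0,0,0.0125],"roll":0},
  {"travel":[0,0,0.0438],"roll":0},
  {"travel":[0,0,0.0875],"roll":0},
  {"travel":[0.0125,0.0313,0.125],"roll":0},
  {"travel":[0.0313,0.0813,0.15],"roll":0},
  {"travel":[0.05,0.1313,0.15],"roll":0},
  {"travel":[0.0688,0.1813,0.15],"roll":0},
  {"travel":[0.0875,0.2313,0.15],"roll":0},
])

```text
t: 13.35
eef_pos: [0.4529, -0.1105, 0.1348]
tcp_rot: [[-0.957, -0.29, 0.001], [-0.29, 0.957, -0.0], [-0.001, -0.001, -1.0]]
contact_force: [1.6, -0.4, -0.8]
gripper_width: 0.0621
finger_force: 66.1
```

Scaled: 22.1 cm / 80 = 0.2763, 21.6 cm / 80 = 0.27.

step_arm([
  {"travel":[0.0188,0.05,0],"roll":0},
  {"travel":[0.0375,0.1,0],"roll":0},
  {"travel":[0.0563,0.15,0],"roll":0},
  {"travel":[0.075,0.2,0],"roll":0},
  {"travel":[0.09,0.2438,0],"roll":0},
  {"travel":[0.1,0.27,0],"roll":0},
  {"travel":[0.1025,0.2763,0],"roll":0},
  {"travel":[0.1025,0.2763,0],"roll":0},
])

```text
t: 14.15
eef_pos: [0.5344, 0.1094, 0.1342]
tcp_rot: [[-0.957, -0.291, 0.0], [-0.291, 0.957, 0.0], [-0.0, 0.0, -1.0]]
contact_force: [0.6, -0.1, -0.3]
gripper_width: 0.0621
finger_force: 66.0
```

Scaled: -10.5 cm / 80 = -0.1313, -10.4 cm / 80 = -0.13.

step_arm([
  {"travel":[0,0,-0.025],"roll":0},
  {"travel":[0,0,-0.0625],"roll":0},
  {"travel":[0,0,-0.1],"roll":0},
  {"travel":[0,0,-0.12],"roll":0},
  {"travel":[0,0,-0.1275],"roll":0},
  {"travel":[0,0,-0.13],"roll":0},
  {"travel":[0,0,-0.1313],"roll":0},
  {"travel":[0,0,-0.1313],"roll":0},
])

```text
t: 14.95
eef_pos: [0.5344, 0.1077, 0.0302]
tcp_rot: [[-0.957, -0.289, 0.0], [-0.289, 0.957, -0.0], [-0.0, -0.001, -1.0]]
contact_force: [-0.4, -1.0, 1.7]
gripper_width: 0.0617
finger_force: 66.4
```

Scaled: 12 cm / 80 = 0.15, -0.05 cm / 80 = -0.0006.

step_arm([
  {"travel":[0,0,-0.0006],"roll":0},
  {"travel":[0,0,-0.0006],"roll":0},
  {"travel":[0,0,-0.0006],"roll":0},
  {"travel":[0,0,-0.0006],"roll":0},
  {"travel":[0,0,0.0125],"roll":0},
  {"travel":[0,0,0.05],"roll":0},
  {"travel":[0,0,0.1],"roll":0},
  {"travel":[0,0,0.15],"roll":0},
], fingers=1)

```text
t: 15.75
eef_pos: [0.5341, 0.1087, 0.1507]
tcp_rot: [[-0.957, -0.29, -0.0], [-0.29, 0.957, -0.0], [0.0, 0.0, -1.0]]
contact_force: [0.2, -0.2, 0.5]
gripper_width: 0.0858
finger_force: 0.0
```

Scaled: -24.8 cm / 80 = -0.31, -20 cm / 80 = -0.25, -0.8 degrees / 180 = -0.0044.

step_arm([
  {"travel":[0,-0.0625,0],"roll":-0.0044},
  {"travel":[-0.0013,-0.125,0],"roll":-0.0044},
  {"travel":[-0.0013,-0.1875,0],"roll":-0.0044},
  {"travel":[-0.0025,-0.25,0],"roll":-0.0044},
  {"travel":[-0.0025,-0.31,0],"roll":-0.0044},
  {"travel":[-0.0025,-0.31,0],"roll":-0.0044},
  {"travel":[-0.0025,-0.31,0],"roll":-0.0044},
])

```text
t: 16.45
eef_pos: [0.5322, -0.1401, 0.1493]
tcp_rot: [[-0.962, -0.274, 0.0], [-0.274, 0.962, -0.0], [-0.0, -0.0, -1.0]]
contact_force: [-0.0, 0.6, -0.7]
gripper_width: 0.0856
finger_force: 0.0
```

```bash
python3 - <<'E'
exec(open('m2.py').read())
c=cv2.resize(im[100:280,220:400],None,fx=2.2,fy=2.2)
wi,st=shot('wrist'); print(st['eef_pos'])
cv2.imwrite('pics/w4.png',wi)
cv2.imwrite('pics/c3.png',np.hstack([c,cv2.resize(wi,(396,396))]))
E
```

```text
16.45
[ 0.53240814 -0.13874504  0.14925733]
```

View pics/c3.png

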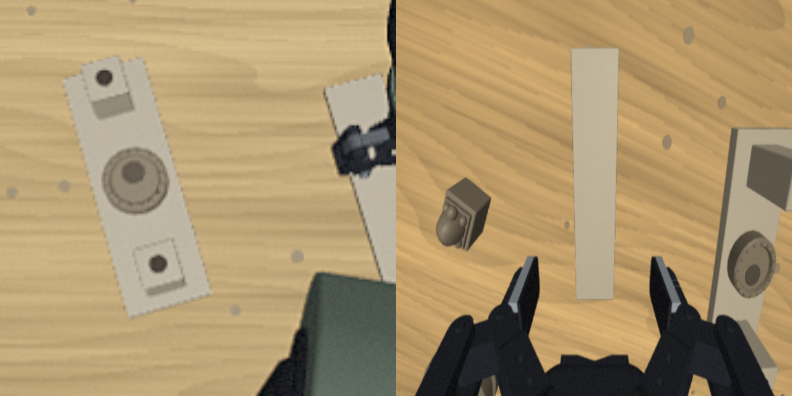

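The inkstone sits in the middle of the base at crop (135,181). The deck is centred between the fingers and in line with them at (595,173). Verifying numerically.

```bash
python3 - <<'E'
from h import *
im=cv2.imread('pics/t1.png'); hsv=cv2.cvtColor(im,cv2.COLOR_BGR2HSV)
m=cv2.inRange(hsv[160:205,260:305],(0,0,0),(179,150,125));m=cv2.morphologyEx(m,cv2.MORPH_OPEN,np.ones((3,3)))
c=max(cv2.findContours(m,0,1)[0],key=cv2.contourArea).reshape(-1,2)+[260,160]
print('ink',cv2.minAreaRect((onz('top',c,.03)[:,:2]*1000).astype(np.float32)))
st=ctrl.read_state(); wrect('deck',cv2.imread('pics/w4.png'),st,.014,(532,-139))
E
```

```text
ink ((543.114013671875, 108.69990539550781), (19.721628189086914, 21.412073135375977), 0.4811553359031677)
deck [ 531.6 -138. ] [227.6  59.1] ang 16.2
```

Scaled: -13.5 cm / 80 = -0.1688, -12.8 cm / 80 = -0.16.

step_arm([
  {"travel":[0,0,-0.05],"roll":0},
  {"travel":[0,0,-0.1],"roll":0},
  {"travel":[0,0,-0.1375],"roll":0},
  {"travel":[0,0,-0.16],"roll":0},
  {"travel":[0,0,-0.1688],"roll":0},
  {"travel":[0,0,-0.1688],"roll":0},
  {"travel":[0,0,-0.1688],"roll":0},
])

```text
t: 17.25
eef_pos: [0.533, -0.1387, 0.0148]
tcp_rot: [[-0.961, -0.277, 0.001], [-0.277, 0.961, -0.0], [-0.001, -0.0, -1.0]]
contact_force: [0.1, 0.5, -0.8]
gripper_width: 0.0856
finger_force: 0.0
```

step_arm([
  {"travel":[0,0,0],"roll":0},
  {"travel":[0,0,0],"roll":0},
  {"travel":[0,0,0],"roll":0},
  {"travel":[0,0,0],"roll":0},
  {"travel":[0,0,0],"roll":0},
  {"travel":[0,0,0],"roll":0},
], fingers=0.4)

```text
t: 17.85
eef_pos: [0.533, -0.1391, 0.015]
tcp_rot: [[-0.961, -0.277, 0.001], [-0.277, 0.961, -0.0], [-0.001, -0.0, -1.0]]
contact_force: [-2.5, 1.1, 14.9]
gripper_width: 0.0587
finger_force: 61.9
```

Scaled: 12 cm / 80 = 0.15, 11 cm / 80 = 0.1375.

step_arm([
  {"travel":[0,0,0.0125],"roll":0},
  {"travel":[0,0,0.05],"roll":0},
  {"travel":[0,0,0.1],"roll":0},
  {"travel":[0,0,0.1375],"roll":0},
  {"travel":[0,0,0.15],"roll":0},
  {"travel":[0,0,0.15],"roll":0},
])

```text
t: 18.45
eef_pos: [0.5329, -0.1393, 0.1351]
tcp_rot: [[-0.961, -0.277, 0.002], [-0.277, 0.961, -0.0], [-0.002, -0.001, -1.0]]
contact_force: [-0.1, -0.6, -4.2]
gripper_width: 0.0583
finger_force: 67.7
```

Scaled: 24.7 cm / 80 = 0.3088, 22.5 cm / 80 = 0.2813, 0.8 degrees / 180 = 0.0044.

step_arm([
  {"travel":[0,0.0375,0],"roll":0.0044},
  {"travel":[0.0013,0.0875,0],"roll":0.0044},
  {"travel":[0.0013,0.1375,0],"roll":0.0044},
  {"travel":[0.0013,0.1875,0],"roll":0.0044},
  {"travel":[0.0025,0.2375,0],"roll":0.0044},
  {"travel":[0.0025,0.2813,0],"roll":0.0044},
  {"travel":[0.0025,0.3088,0],"roll":0.0044},
  {"travel":[0.0025,0.3088,0],"roll":0.0044},
])

```text
t: 19.25
eef_pos: [0.5333, 0.1115, 0.132]
tcp_rot: [[-0.956, -0.295, -0.002], [-0.295, 0.956, 0.001], [0.002, 0.001, -1.0]]
contact_force: [-0.7, -0.6, -3.9]
gripper_width: 0.0586
finger_force: 67.6
```

Scaled: -4.1 cm / 80 = -0.0513, -4 cm / 80 = -0.05.

step_arm([
  {"travel":[0,0,-0.0125],"roll":0},
  {"travel":[0,0,-0.0313],"roll":0},
  {"travel":[0,0,-0.0425],"roll":0},
  {"travel":[0,0,-0.0475],"roll":0},
  {"travel":[0,0,-0.05],"roll":0},
  {"travel":[0,0,-0.0513],"roll":0},
  {"travel":[0,0,-0.0513],"roll":0},
])

```text
t: 19.95
eef_pos: [0.5338, 0.1068, 0.094]
tcp_rot: [[-0.957, -0.289, -0.001], [-0.289, 0.957, -0.001], [0.001, -0.0, -1.0]]
contact_force: [-14.9, -5.1, 33.4]
gripper_width: 0.0584
finger_force: 71.7
```

Scaled: 0.05 cm / 80 = 0.0006.

step_arm([
  {"travel":[0,0,0.0006],"roll":0},
  {"travel":[0,0,0.0006],"roll":0},
])

```text
t: 20.15
eef_pos: [0.5338, 0.1068, 0.0941]
tcp_rot: [[-0.957, -0.289, -0.001], [-0.289, 0.957, -0.001], [0.001, -0.0, -1.0]]
contact_force: [-10.4, -4.3, 22.5]
gripper_width: 0.0582
finger_force: 70.6
```

Scaled: 11 cm / 80 = 0.1375, 9 cm / 80 = 0.1125.

step_arm([
  {"travel":[0,0,0],"roll":0},
  {"travel":[0,0,0],"roll":0},
  {"travel":[0,0,0],"roll":0},
  {"travel":[0,0,0],"roll":0},
  {"travel":[0,0,0.025],"roll":0},
  {"travel":[0,0,0.0625],"roll":0},
  {"travel":[0,0,0.1125],"roll":0},
  {"travel":[0,0,0.1375],"roll":0},
], fingers=1)

```text
t: 20.95
eef_pos: [0.5352, 0.108, 0.2061]
tcp_rot: [[-0.957, -0.29, 0.003], [-0.29, 0.957, 0.001], [-0.003, -0.0, -1.0]]
contact_force: [0.0, -0.5, 0.2]
gripper_width: 0.0854
finger_force: 0.0
```

Scaled: -38.4 cm / 80 = -0.48, -33.6 cm / 80 = -0.42.

step_arm([
  {"travel":[0.0075,-0.06,0],"roll":0},
  {"travel":[0.0163,-0.12,0],"roll":0},
  {"travel":[0.025,-0.18,0],"roll":0},
  {"travel":[0.0325,-0.24,0],"roll":0},
  {"travel":[0.0413,-0.3,0],"roll":0},
  {"travel":[0.05,-0.36,0],"roll":0},
  {"travel":[0.0588,-0.42,0],"roll":0},
  {"travel":[0.0663,-0.48,0],"roll":0},
])

```text
t: 21.75
eef_pos: [0.5874, -0.2781, 0.2032]
tcp_rot: [[-0.957, -0.29, 0.0], [-0.29, 0.957, 0.0], [-0.0, 0.0, -1.0]]
contact_force: [0.7, 0.9, 0.1]
gripper_width: 0.0854
finger_force: 0.0
```

Scaled: -2.4 cm / 80 = -0.03, 0.3 cm / 80 = 0.0038.

step_arm([
  {"travel":[0.0038,-0.03,0],"roll":0},
  {"travel":[0.0038,-0.03,0],"roll":0},
  {"travel":[0.0038,-0.03,0],"roll":0},
])

```text
t: 22.05
eef_pos: [0.5902, -0.3003, 0.2028]
tcp_rot: [[-0.957, -0.289, -0.001], [-0.289, 0.957, 0.0], [0.0, 0.001, -1.0]]
contact_force: [-0.4, 1.0, -0.7]
gripper_width: 0.0856
finger_force: 0.0
```

```bash
python3 - <<'E'
exec(open('m2.py').read())
rect('deck',(230,110,335,260),(0,0,110),(179,70,255),.093)
a=im[100:280,220:400]
wi,st=shot('wrist'); print(st['eef_pos'],st['tcp_rot'])
cv2.imwrite('pics/w5.png',wi)
cv2.imwrite('pics/c4.png',np.hstack([cv2.resize(a,None,fx=2.2,fy=2.2),cv2.resize(wi[140:270,250:380],(396,396),interpolation=2)]))
E
```

```text
22.05
deck [524.6 102.7] [248.7  77.8] long axis deg 16.9
[ 0.59040978 -0.29938435  0.20299026] [[-9.56840167e-01 -2.90614481e-01 -3.43468773e-04]
 [-2.90614653e-01  9.56839943e-01  6.68722281e-04]
 [ 1.34304263e-04  7.39677397e-04 -9.99999717e-01]]
```

View pics/c4.png

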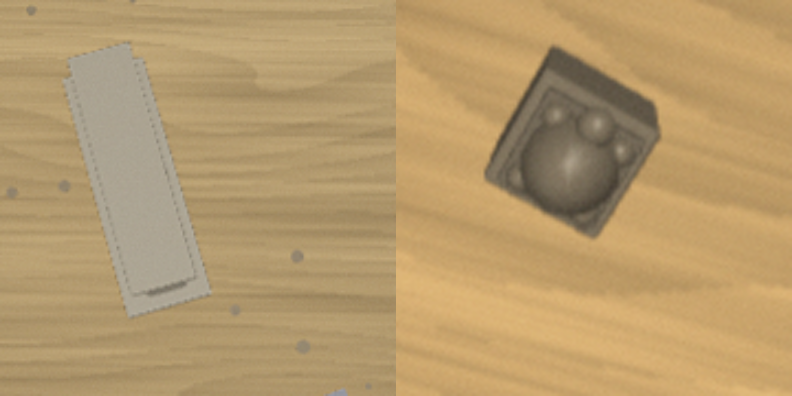

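The left panel shows the deck lying across both posts, corners (68,58), (130,42), (195,278), (130,295). The right panel shows the seal's block-top corners at (543,73), (658,133), (594,237), (486,178).

```bash
python3 - <<'E'
from h import *
st=ctrl.read_state()
c=np.array([(543,73),(658,133),(594,237),(486,178)],float); s=130/396
w=onz('wrist',np.c_[250+(c[:,0]-396)*s,140+c[:,1]*s],.042,st)[:,:2]*1000
def rep(w):
  r=np.roll(w,-1,0)-w; print(w.mean(0).round(1),np.hypot(*r.T).round(1),np.degrees(np.arctan2(r[:,1],r[:,0])).round(1)%180)
rep(w)
d=np.array([(68,58),(130,42),(195,278),(130,295)],float)/2.2+[220,100]
rep(onz('top',d,.093)[:,:2]*1000)
E
```

```text
[ 601.5 -309.2] [40.2 40.3 39.6 38.7] [ 78.7 166.9  76.4 167.8]
[532.7 104.5] [ 59.4 229.6  59.5 229.2] [105.7  16.1 105.3  16.1]
```

Scaled: -9 cm / 80 = -0.1125, 1.1 cm / 80 = 0.0138, -29.4 degrees / 180 = -0.1633.

step_arm([
  {"travel":[0.0138,-0.0113,0],"roll":-0.0444},
  {"travel":[0.0138,-0.0113,0],"roll":-0.0889},
  {"travel":[0.0138,-0.0113,0],"roll":-0.1333},
  {"travel":[0.0138,-0.0113,-0.0375],"roll":-0.1633},
  {"travel":[0.0138,-0.0113,-0.075],"roll":-0.1633},
  {"travel":[0.0138,-0.0113,-0.1125],"roll":-0.1633},
  {"travel":[0.0138,-0.0113,-0.1125],"roll":-0.1633},
  {"travel":[0.0138,-0.0113,-0.1125],"roll":-0.1633},
])

```text
t: 22.95
eef_pos: [0.6018, -0.3085, 0.114]
tcp_rot: [[-0.976, 0.216, -0.0], [0.216, 0.976, 0.0], [0.0, 0.0, -1.0]]
contact_force: [1.2, -0.2, 0.7]
gripper_width: 0.0853
finger_force: 0.0
```

```bash
python3 - <<'E'
from h import *
im,st=shot('wrist','w6.png'); print(st['t'],st['eef_pos'])
E
```

```text
22.95 [ 0.60176796 -0.3084896   0.11402435]
```

View pics/w6.png

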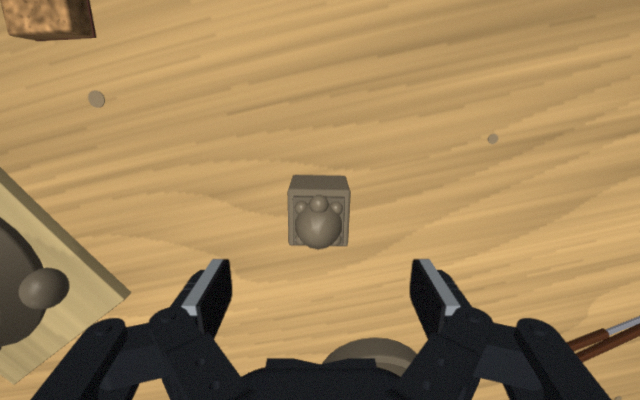

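The seal is square to the fingers and centred, with its block top at (319,220). Descending and gripping.

Scaled: -8.5 cm / 80 = -0.1063, -8 cm / 80 = -0.1.

step_arm([
  {"travel":[0,0,-0.0375],"roll":0},
  {"travel":[0,0,-0.075],"roll":0},
  {"travel":[0,0,-0.1],"roll":0},
  {"travel":[0,0,-0.1063],"roll":0},
  {"travel":[0,0,-0.1063],"roll":0},
  {"travel":[0,0,-0.1063],"roll":0},
])

```text
t: 23.6
eef_pos: [0.6024, -0.3096, 0.0302]
tcp_rot: [[-0.976, 0.217, 0.002], [0.217, 0.976, -0.001], [-0.002, -0.001, -1.0]]
contact_force: [0.6, -0.3, -0.3]
gripper_width: 0.0854
finger_force: 0.0
```

step_arm([
  {"travel":[0,0,0],"roll":0},
  {"travel":[0,0,0],"roll":0},
  {"travel":[0,0,0],"roll":0},
  {"travel":[0,0,0],"roll":0},
  {"travel":[0,0,0],"roll":0},
  {"travel":[0,0,0],"roll":0},
  {"travel":[0,0,0],"roll":0},
], fingers=0.2)

```text
t: 24.3
eef_pos: [0.6018, -0.3093, 0.0291]
tcp_rot: [[-0.976, 0.217, 0.001], [0.217, 0.976, -0.0], [-0.001, -0.0, -1.0]]
contact_force: [-0.3, 0.9, 8.5]
gripper_width: 0.0413
finger_force: 61.6
```

Scaled: 16 cm / 80 = 0.2, 15 cm / 80 = 0.1875.

step_arm([
  {"travel":[0,0,0.0125],"roll":0},
  {"travel":[0,0,0.05],"roll":0},
  {"travel":[0,0,0.1],"roll":0},
  {"travel":[0,0,0.15],"roll":0},
  {"travel":[0,0,0.1875],"roll":0},
  {"travel":[0,0,0.2],"roll":0},
  {"travel":[0,0,0.2],"roll":0},
])

```text
t: 25.0
eef_pos: [0.6018, -0.3093, 0.1898]
tcp_rot: [[-0.976, 0.217, 0.002], [0.217, 0.976, -0.001], [-0.002, -0.0, -1.0]]
contact_force: [-0.6, 0.0, -2.0]
gripper_width: 0.0413
finger_force: 61.0
```

Scaled: 32 cm / 80 = 0.4, 28 cm / 80 = 0.35, 28.6 degrees / 180 = 0.1589.

step_arm([
  {"travel":[-0.0075,0.05,0],"roll":0.0222},
  {"travel":[-0.0163,0.1,0],"roll":0.0444},
  {"travel":[-0.025,0.15,0],"roll":0.0667},
  {"travel":[-0.0325,0.2,0],"roll":0.0889},
  {"travel":[-0.0413,0.25,0],"roll":0.1111},
  {"travel":[-0.05,0.3,0],"roll":0.1333},
  {"travel":[-0.0575,0.35,0],"roll":0.1589},
  {"travel":[-0.0663,0.4,0],"roll":0.1589},
])

```text
t: 25.8
eef_pos: [0.5472, 0.0124, 0.1868]
tcp_rot: [[-0.96, -0.28, -0.002], [-0.28, 0.96, -0.0], [0.002, 0.001, -1.0]]
contact_force: [0.9, 0.7, -0.8]
gripper_width: 0.0409
finger_force: 61.2
```

Scaled: 9.5 cm / 80 = 0.1188, 7.5 cm / 80 = 0.0938.

step_arm([
  {"travel":[-0.0075,0.05,0],"roll":0},
  {"travel":[-0.015,0.0938,0],"roll":0},
  {"travel":[-0.0188,0.1188,0],"roll":0},
  {"travel":[-0.0188,0.1188,0],"roll":0},
  {"travel":[-0.0188,0.1188,-0.025],"roll":0},
  {"travel":[-0.0188,0.1188,-0.05],"roll":0},
  {"travel":[-0.0188,0.1188,-0.0688],"roll":0},
  {"travel":[-0.0188,0.1188,-0.075],"roll":0},
])

```text
t: 26.6
eef_pos: [0.5322, 0.1049, 0.1259]
tcp_rot: [[-0.961, -0.276, -0.004], [-0.276, 0.961, -0.001], [0.004, -0.0, -1.0]]
contact_force: [0.7, -0.2, -1.4]
gripper_width: 0.0413
finger_force: 61.2
```

step_arm([
  {"travel":[0,0,-0.0038],"roll":0},
  {"travel":[0,0,-0.0063],"roll":0},
  {"travel":[0,0,-0.0075],"roll":0},
  {"travel":[0,0,-0.0075],"roll":0},
])

```text
t: 27.0
eef_pos: [0.5336, 0.1059, 0.1226]
tcp_rot: [[-0.961, -0.277, 0.0], [-0.277, 0.961, 0.0], [-0.0, -0.0, -1.0]]
contact_force: [0.3, 0.8, -1.4]
gripper_width: 0.0405
finger_force: 61.2
```

step_arm([
  {"travel":[0,0,-0.0006],"roll":0},
  {"travel":[0,0,-0.0013],"roll":0},
  {"travel":[0,0,-0.0013],"roll":0},
])

```text
t: 27.3
eef_pos: [0.5336, 0.1059, 0.122]
tcp_rot: [[-0.961, -0.277, 0.001], [-0.277, 0.961, 0.0], [-0.001, 0.0, -1.0]]
contact_force: [-3.5, -0.8, 10.0]
gripper_width: 0.0412
finger_force: 62.7
```

Contact made; releasing.

Scaled: 12 cm / 80 = 0.15, 9 cm / 80 = 0.1125.

step_arm([
  {"travel":[0,0,0],"roll":0},
  {"travel":[0,0,0],"roll":0},
  {"travel":[0,0,0],"roll":0},
  {"travel":[0,0,0],"roll":0},
  {"travel":[0,0,0.025],"roll":0},
  {"travel":[0,0,0.0625],"roll":0},
  {"travel":[0,0,0.1125],"roll":0},
  {"travel":[0,0,0.15],"roll":0},
], fingers=1)

```text
t: 28.1
eef_pos: [0.5336, 0.1059, 0.2434]
tcp_rot: [[-0.961, -0.277, 0.001], [-0.277, 0.961, 0.0], [-0.001, -0.0, -1.0]]
contact_force: [-0.5, 0.0, 0.1]
gripper_width: 0.0855
finger_force: 0.0
```

Scaled: -30 cm / 80 = -0.375, -25 cm / 80 = -0.3125.

step_arm([
  {"travel":[0,-0.0625,0],"roll":0},
  {"travel":[0,-0.125,0],"roll":0},
  {"travel":[0,-0.1875,0],"roll":0},
  {"travel":[0,-0.25,0],"roll":0},
  {"travel":[0,-0.3125,0],"roll":0},
  {"travel":[0,-0.375,0],"roll":0},
  {"travel":[0,-0.375,0],"roll":0},
  {"travel":[0,-0.375,0],"roll":0},
])

```text
t: 28.9
eef_pos: [0.533, -0.1953, 0.2411]
tcp_rot: [[-0.962, -0.274, -0.0], [-0.274, 0.962, 0.0], [0.0, 0.0, -1.0]]
contact_force: [0.2, 0.9, 0.4]
gripper_width: 0.0857
finger_force: 0.0
```

```bash
python3 - <<'E'
exec(open('m2.py').read())
s,_=shot('scene')
cv2.imwrite('pics/c5.png',np.hstack([cv2.resize(im[100:280,220:400],(396,396)),cv2.resize(s[100:280,290:470],(396,396))]))
E
```

```text
28.9
```

View pics/c5.png

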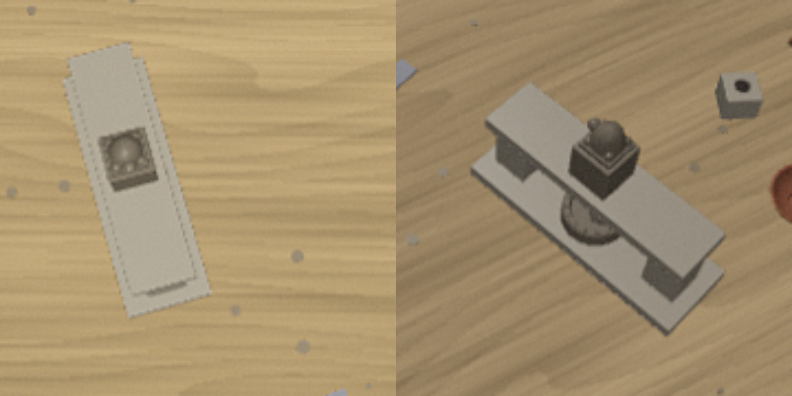

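Both panels show the complete stack: the seal upright mid-deck (left panel, top face near (126,152)), the deck level on both posts, and the inkstone centred beneath.

```bash
python3 -c "
from station import ctrl
print(ctrl.close_job())"
```

```text
the job is handed in; nothing more can be done
None
```

The kiln load is built and the job is handed in: posts, inkstone, narrow shelf and seal stood in place in the last camera check, at about 29 s of the 136 s allowed; no verdict came back.

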